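Close and prime the bench paste dispenser

ROBOT

A 7-joint arm with a two-finger parallel gripper is mounted at the origin on a cart in front of the work surface, level with it; the furniture and walls round the work are solid. World frame = base frame: x ahead of the robot, y to its left, z up, the work surface at z = 0. Lengths are in m, angles in rad, forces in N, time in s.
With the tool pointing down it reaches from about 0.425 to 1.025 m from the base axis. Payload 9.4 kg.
Tool frame: the origin (TCP) lies at the very end of the fingers, on their centre line; the grasp point (between the pads) lies 19 mm behind it; z points along the fingers, y is the line along which they close (so a half turn about z gives the same grasp; the last joint's range is limited). The gripper opens to 85 mm and grips with 20 to 120 N. Pads are 22 mm wide; open, the fingers measure 114 mm over their backs; the gripper's body (76 mm by 85 mm) begins 54 mm behind the grasp point. The pads swing forward as they close: fully open they stand 13 mm farther back than shut.
Start: joints at [1.211, 0.599, -0.003, 1.599, 0.002, 0.943, -0.08], TCP at [0.202, -0.696, 0.231] pointing down, gripper open.
Joint ranges: [-2.57, 2.57], [-0.35, 1.97], [-1.29, 1.29], [0.11, 2.56], [-1.05, 4.19], [0.11, 1.86], [-2.63, 2.63]. Speed limits (rad/s): [2.22, 2.22, 3.01, 3.01, 3.14, 3.14, 3.14].

INTERFACE

Orientations are given as a unit quaternion [x, y, z, w].
In Python, from cell import manip, cams gives the robot as it stands.
- The arm moves only by the shell command python3 -m jog 'ROWS' [FORCE]. ROWS is a JSON object of lists of equal length, an entry for each row: "dp": the shift along the tool's x, y, z each as a share of 20 cm, from -1 to 1, a list of three; "angular": the turn, a rotation vector about the tool's x, y, z each as a share of 45 degrees, from -1 to 1, a list of three; "fingers": the opening, from 0 (shut) to 1 (fully open). In form: {"dp": [[x, y, z], ...], "angular": [[ax, ay, az], ...], "fingers": [fingers, ...]}. A call has 1 to 12 rows; each row is the pose to reach, as a shift and turn from the pose commanded when the call began, along the tool's axes at that moment; what a row does not reach only later rows make up. A row lasts 1/10 s, in which the tool goes at most 50 mm and 8.59 degrees, less where a joint would pass 70% of its speed; a pose out of reach is approached as far as the arm can. A call with a number of a shift or a turn outside -1 to 1 is refused whole. A call with a gripper value outside its range is refused whole. The fingers move at their own pace and stop on an object; FORCE is the grip in N (left out, the last holds). Time passes only in rows, so rows that repeat a pose let the fingers close. It gives the time, the measured TCP pose, the force, the opening and the grip force at its end, in the units of the state.
- manip.observe(): the state, without advancing time (a new reading comes with each control period).
- cams.camera(name): name is "scene" or "top"; returns a dict with "img" (400x640x3 uint8, red, green, blue), "fx", "fy", "cx", "cy" (pixels), "T" (4x4, takes a point from camera to world coordinates). Camera axes: x right, y up, looking along -z (the intrinsics and any distortion apply to the point x, -y, -z); pixel columns grow to the right and rows downward; lengths in m; the calibration is good to about 2 mm. A picture is of the moment at which its call begins. There is no depth.
- manip.sign_off(): hands the job in; it is judged then, once.
The state is a dict: "t": time; "joint_pos": joint angles; "qvel": joint speeds; "joint_efforts": joint torques, N m; "tool_pos": TCP position; "eef_rot": TCP orientation; "contact_force": force on the tool from outside, world axes, zero at the start; "ft_torque": the same for the moment, N m; "grip_width": opening from 0.0 (shut) to 1.0 (fully open); "finger_force": force on a finger pad.
Only numpy, scipy, OpenCV 4.12 (cv2) and the standard library are available. Lean on these libraries where they do the work, as an engineer would, in place of code of your own. Each camera call takes 0.05 s, during which the arm holds its last target. There are 200 camera calls.

TASK

The screw cap on the leaning canister of the bench paste dispenser has been left loose: screw it clockwise down until it comes fully home against its stop. Then prime the dispenser: squeeze its trigger fully against the upright grip, hold it a moment and let it go again. Do not squeeze the trigger while the cap is still loose, and leave the other things where they are.

Things in the scene. Friction and masses are not known exactly. Their poses are not given: they have to be found in the camera images.
- dispenser: Bench paste dispenser, fixed to the table: grey base plate 170 (x, from -95 to +75) x 210 (y) x 12 mm, front to -x. On its +y side a leaning canister in a steel cradle, on its -y side an aluminium valve block (62x36 mm, top at z 57 mm) with brass nozzle to the front, an upright grip and a trigger. Origin: under the plate, 10 mm behind its centre, z up.
- canister: Aluminium canister 48 mm in diameter and 130 mm long, fixed on the dispenser, leaning 35 degrees from vertical with its upper end towards the dispenser's front (-x). Origin: centre of its lower end; its z axis runs along the canister to the cap. A neck 41 mm in diameter and 22 mm long rises from the upper end at z = 130 mm.
- cap_top (a point): Centre of the top of the black ribbed screw cap, 54 mm across, 30 mm high (wider than the canister, so fingers may pass down beside it). z points out along the canister. Clockwise seen from outside (negative about z) closes it, 14 mm lead per turn, friction about 0.15 N m. Starts 1.9 to 3.0 rad open (4 to 7 mm proud). Home against its stop, this point is at z = 161 mm of the canister.
- trigger (a joint): Angle of the sprung trigger: 0 at rest (leaning 0.30 rad to the front, away from the grip), 0.30 rad fully squeezed (upright). It springs back by itself; fully squeezing takes about 6 N at the tip.
- trigger_tip (a point): Upper end of the trigger blade, a steel bar 9 mm thick (x), 19 mm wide (y) and 74 mm long, with a round bead 9 mm in diameter at the end; its pivot is in front of the grip's foot, 66 mm above the table. At rest the tip stands 137 mm above the table.
- grip_top (a point): Centre of the top of the fixed upright black rubber grip, 24 x 24 mm, top 149 mm above the table, axes as the dispenser's. The trigger stands before its front (-x) face: grip plus trigger measure 57 mm (front to back) at the tip at rest and 36 mm when fully squeezed (the trigger pivot is 19.5 mm before the grip's axis).
- jar: Glass jar with a fixed screw lid, 86 mm wide, 122 mm tall, loose near the right edge of the table; bystander. Origin: centre of underside.
- bottle: Bulky plastic bottle with a small cap, 89 mm wide, 137 mm tall, loose near the right edge of the table; bystander. Origin: centre of underside.
- beaker: Plain open beaker, 90 mm wide, 94 mm tall, standing loose; bystander. Origin: centre of underside.
- tin: Flat hinged tin box, 89x121x35 mm, loose; bystander. Origin: centre of underside.
- matches: Matchbox, 36x55x15 mm, loose; bystander. Origin: centre of underside.
- charcoal: Dark rough charcoal block, 52x77x26 mm, loose; bystander. Origin: centre of underside.
- pliers: Flat-nosed pliers, 48x135x12 mm, lying loose near the left edge; bystander. Origin: centre of underside.
- dish: Shallow round brass dish, 67 mm wide, 15 mm high, standing loose on the base plate under the nozzle; bystander. Origin: centre of underside.

How it is judged:
By the outcome, as a careful person would: the job done as asked, in the order asked, and still so for the second after the job is handed in, with the robot touching nothing.
It also fails if it takes over 64 s, if anything falls off the work surface, if the arm or the gripper's body presses on something with over 40 N, if the wrist force passes 120 N, or if a joint passes its speed limit or range.

## Working session

There is one attempt and no reset: what is moved stays moved. The work goes in short steps, Python scripts to look and compute and a shell command to move; the robot and the scene stay as the last step left them, time stands still between calls to the robot, and variables do not carry over. Pictures are saved under pics/ and viewed, at most 10 in all, crops included, and the job is handed in when it is done.

```bash
mkdir -p pics; ls
python3 - <<'E'
from cell import manip,cams
import cv2,numpy as np
s=manip.observe();print({k:np.round(v,3).tolist() for k,v in s.items()})
for n in("scene","top"):
    c=cams.camera(n);cv2.imwrite(f"pics/{n}0.png",c["img"][:,:,::-1])
    print(n,{k:np.round(v,4).tolist() for k,v in c.items() if k!="img"})
E
```

```text
pics
{'t': 0.0, 'joint_pos': [1.211, 0.6, -0.003, 1.6, 0.002, 0.943, -0.08], 'qvel': [-0.0, 0.002, 0.0, -0.001, -0.0, 0.001, 0.001], 'joint_efforts': [0.001, -77.646, 1.565, -25.8, 0.012, 0.009, -0.0], 'tool_pos': [0.202, -0.696, 0.23], 'eef_rot': [0.99, 0.141, -0.0, -0.001], 'contact_force': [0.056, -0.411, -0.418], 'ft_torque': [0.027, 0.011, 0.054], 'finger_force': 0.0, 'grip_width': 1.0}
scene {'fx': 447.694, 'fy': 447.694, 'cx': 316.9062, 'cy': 191.5334, 'T': [[-0.8716, 0.2779, -0.4039, -0.0118], [-0.4903, -0.4979, 0.7153, 0.9647], [-0.0023, 0.8215, 0.5703, 0.8711], [0.0, 0.0, 0.0, 1.0]]}
top {'fx': 412.3199, 'fy': 412.3199, 'cx': 312.9627, 'cy': 204.039, 'T': [[0.0185, 0.9935, -0.1123, 0.394], [-0.9997, 0.0166, -0.0175, -0.0027], [-0.0155, 0.1125, 0.9935, 1.1537], [0.0, 0.0, 0.0, 1.0]]}
```

View pics/scene0.png

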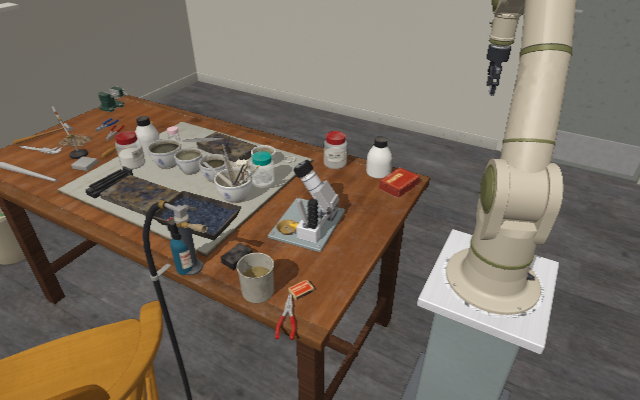

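View pics/top0.png

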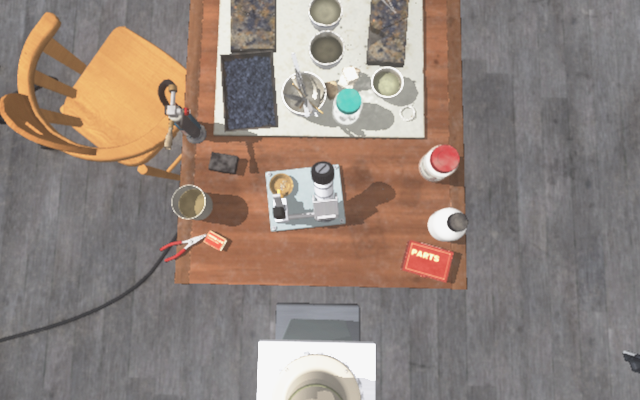

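The scene view shows the dispenser at about (310,215). In the top view its plate is centred near (305,198), with the cap at (322,172) and the grip and trigger near (280,210). The dispenser's front faces away from the robot, +x. I'll zoom in for exact pixels.

Run:
```python
import cv2,numpy as np
a=cv2.imread("pics/top0.png")[155:240,255:355];b=cv2.imread("pics/scene0.png")[150:255,260:360]
a=cv2.resize(a,(400,340),interpolation=2);b=cv2.resize(b,(400,420),interpolation=2)
o=np.zeros((420,800,3),np.uint8);o[:340,:400]=a;o[:,400:]=b
for k in range(0,400,40):
    for x in(0,400): cv2.putText(o,str((255 if x==0 else 260)+k//4),(x+k,8),0,.3,(0,255,255),1)
    cv2.putText(o,str(155+k//4),(0,k+4),0,.3,(0,255,255),1);cv2.putText(o,str(150+k//4),(400,k+4),0,.3,(0,255,255),1)
cv2.imwrite("pics/z0.png",o)
```

```text
(no output)
```

View pics/z0.png

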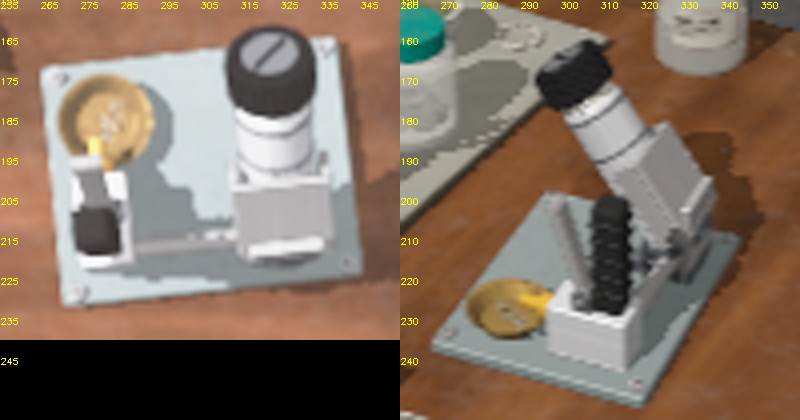

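```bash
cat > h.py <<'E'
import numpy as np,cv2
from scipy.optimize import least_squares
from scipy.spatial.transform import Rotation as R
from cell import manip,cams
C={n:cams.camera(n) for n in("scene","top")}
def proj(c,P):
    P=np.atleast_2d(P);T=c["T"];q=(P-T[:3,3])@T[:3,:3]
    return np.c_[c["cx"]+c["fx"]*q[:,0]/-q[:,2],c["cy"]-c["fy"]*q[:,1]/-q[:,2]]
def ray(c,u,v):
    d=c["T"][:3,:3]@np.array([(u-c["cx"])/c["fx"],-(v-c["cy"])/c["fy"],-1]);return c["T"][:3,3],d
def onz(c,u,v,z):
    o,d=ray(c,u,v);return o+d*(z-o[2])/d[2]
def tri(us,ut):
    f=lambda p:np.r_[(proj(C["scene"],p)-us)[0],(proj(C["top"],p)-ut)[0]]
    s=least_squares(f,[.5,0,.1]);return s.x,s.fun
E
python3 - <<'E'
from h import *
np.set_printoptions(precision=4,suppress=True)
t=np.array([(265.3,172),(338,164.3),(345,223),(271,231)]);s=np.array([(268,237),(297.5,198.7),(345,209.5),(320,251)])
L=np.array([(-.095,-.105),(-.095,.105),(.075,.105),(.075,-.105)])
def f(p):
    c,sn=np.cos(p[2]),np.sin(p[2]);W=np.c_[L@np.array([[c,sn],[-sn,c]])+p[:2],np.full(4,.012)]
    return np.r_[(proj(C["top"],W)-t).ravel(),(proj(C["scene"],W)-s).ravel()]
r=least_squares(f,[.45,0,3.14]);print("disp",r.x,r.fun.reshape(-1,2))
def blob(n,x0,x1,y0,y1,th):
    g=C[n]["img"][y0:y1,x0:x1].max(2);m=(g<th).astype(np.uint8)
    k,l,st,ce=cv2.connectedComponentsWithStats(m);i=1+st[1:,4].argmax();print(n,st[i],ce[i]+[x0,y0]);return ce[i]+[x0,y0]
a=blob("scene",290,316,156,180,75);b=blob("top",308,336,158,188,75)
print("cap tri",tri((303.5,168.5),(322.5,173)))
p,y=r.x[:2],r.x[2]
w=lambda P:(np.array([[np.cos(y),np.sin(y)],[-np.sin(y),np.cos(y)]])@(P[:2]-p))
for nm,us,ut in(("griptop",(312.5,200.5),(279.5,207.3)),("tip",(299.3,199.8),(276.8,195))):
    P,e=tri(us,ut);print(nm,P,e,w(P))
for z,u in((.149,(279.5,207.3)),(.137,(276.8,195))):
    P=onz(C["top"],*u,z);print(P,w(P))
for z,u in((.149,(312.5,200.5)),(.137,(299.3,199.8))):
    P=onz(C["scene"],*u,z);print(P,w(P))
P,_=tri((303.5,168.5),(322.5,173));print(w(P))
E
```

```text
disp [0.531  0.0408 3.2649] [[-1.1852 -0.3047]
 [ 0.2549 -0.5092]
 [ 0.1061  0.7772]
 [-1.2914  0.7762]
 [-0.5711 -1.4185]
 [-0.6305 -1.4405]
 [ 0.4925 -0.5763]
 [ 0.9381 -0.6769]]
scene [  0   4  23  20 211] [303.0284 169.3033]
top [  4   5  22  21 236] [322.5975 175.6653]
cap tri (array([ 0.5824, -0.0071,  0.1648]), array([ 0.0984,  0.0175, -0.0333, -0.0742]))
griptop [0.4964 0.0963 0.1432] [-1.1713 -0.1793  0.423   0.9654] [ 0.0276 -0.0594]
tip [0.5299 0.1055 0.1389] [ 0.0232  0.0041 -0.0086 -0.0191] [-0.0068 -0.0644]
[0.4981 0.0969 0.149 ] [ 0.0258 -0.0597]
[0.5301 0.1057 0.137 ] [-0.007  -0.0645]
[0.489  0.1025 0.149 ] [ 0.0341 -0.0664]
[0.5313 0.1033 0.137 ] [-0.008 -0.062]
[-0.045   0.0538]
```

```bash
cat >> h.py <<'E'
np.set_printoptions(precision=3,suppress=True)
yaw=3.265;O=np.array([.531,.0408,0]);RD=R.from_euler('z',yaw).as_matrix()
AX=RD@[-np.sin(.6109),0,np.cos(.6109)]
CAPMID=np.array([.5824,-.0071,.1648]);CAPTOP=CAPMID+.015*AX
def plan(P,Rt=None):
    s=manip.observe();R0=R.from_quat(s["eef_rot"])
    print("q",s["joint_pos"],"tcp",s["tool_pos"],"f",s["contact_force"],"t",s["t"])
    print("dp",R0.inv().apply(np.array(P)-s["tool_pos"])/.2)
    if Rt is not None: print("ang",(R0.inv()*Rt).as_rotvec()/(np.pi/4))
def Rcap(psi):  # tool z = -AX; psi=0: tool y horizontal towards world -y
    z=-AX;y=np.cross(z,[1,0,0]);y/=np.linalg.norm(y)
    y=y if y[1]<0 else -y
    return R.from_matrix(np.c_[np.cross(y,z),y,z])*R.from_euler('z',psi)
E
python3 - <<'E'
from h import *
print(AX,CAPTOP,proj(C["top"],CAPTOP),proj(C["scene"],CAPTOP))
plan([.3,-.55,.40]);plan([.66,0,.40],Rcap(0))
E
```

```text
[0.569 0.071 0.819] [ 0.591 -0.006  0.177] [[322.132 168.446]] [[300.865 164.416]]
q [ 1.211  0.6   -0.003  1.6    0.002  0.943 -0.08 ] tcp [ 0.202 -0.696  0.231] f [-0.252 -0.31   0.027] t 0.3
dp [ 0.673 -0.565 -0.845]
q [ 1.211  0.6   -0.003  1.6    0.002  0.943 -0.08 ] tcp [ 0.202 -0.696  0.231] f [-0.252 -0.31   0.027] t 0.3
dp [ 3.169 -2.704 -0.844]
ang [ 0.003 -0.781  0.382]
```

```bash
python3 -m jog '{"dp":[[0.3,-0.3,-0.4],[0.65,-0.55,-0.85],[0.65,-0.55,-0.85],[0.65,-0.55,-0.85],[0.65,-0.55,-0.85],[0.65,-0.55,-0.85]],"angular":[[0,0,0],[0,0,0],[0,0,0],[0,0,0],[0,0,0],[0,0,0]],"fingers":[1,1,1,1,1,1]}'
python3 -m jog '{"dp":[[1,-0.9,0],[1,-0.9,0],[1,-0.9,0],[1,-0.9,0],[1,-0.9,0],[1,-0.9,0],[1,-0.9,0]],"angular":[[0,0,0],[0,0,0],[0,0,0],[0,0,0],[0,0,0],[0,0,0],[0,0,0]],"fingers":[1,1,1,1,1,1,1]}'
python3 -m jog '{"dp":[[1,-0.9,0],[1,-0.9,0],[1,-0.9,0],[1,-0.9,0],[1,-0.9,0],[1,-0.9,0],[1,-0.9,0]],"angular":[[0,0,0],[0,0,0],[0,0,0],[0,0,0],[0,0,0],[0,0,0],[0,0,0]],"fingers":[1,1,1,1,1,1,1]}'
python3 - <<'E'
from h import *
plan(CAPTOP+.12*AX,Rcap(0))
E
```

```text
t: 0.9
tool_pos: [0.3007, -0.5521, 0.4064]
eef_rot: [0.99, 0.144, 0.002, 0.003]
contact_force: [0.1, 1.1, -0.6]
grip_width: 0.999
finger_force: 0.0
t: 1.6
tool_pos: [0.4399, -0.3228, 0.4008]
eef_rot: [0.99, 0.144, 0.0, -0.001]
contact_force: [-0.0, -0.7, 0.5]
grip_width: 1.002
finger_force: 0.0
t: 2.3
tool_pos: [0.5813, -0.0951, 0.4003]
eef_rot: [0.99, 0.143, -0.0, -0.001]
contact_force: [0.8, -0.5, -0.2]
grip_width: 1.001
finger_force: 0.0
q [ 0.261  0.295 -0.254  1.689  0.08   1.169 -1.303] tcp [ 0.58  -0.099  0.401] f [ 0.452 -0.353  0.115] t 2.4
dp [ 0.523 -0.376  0.625]
ang [ 0.004 -0.779  0.38 ]
```

```bash
python3 -m jog '{"dp":[[0.2,-0.15,0],[0.5,-0.37,0.3],[0.5,-0.37,0.5],[0.5,-0.37,0.5],[0.5,-0.37,0.5],[0.5,-0.37,0.5]],"angular":[[0,-0.2,0.1],[0,-0.4,0.2],[0,-0.6,0.3],[0,-0.78,0.38],[0,-0.78,0.38],[0,-0.78,0.38]],"fingers":[1,1,1,1,1,1]}'
python3 -m jog '{"dp":[[0,0,0],[0,0,0],[0,0,0],[0,0,0],[0,0,0],[0,0,0]],"angular":[[0,0,-0.2],[0,0,-1],[0,0,-1],[0,0,-1],[0,0,-1],[0,0,-1]],"fingers":[1,1,1,1,1,1]}'
python3 - <<'E'
from h import *
plan(CAPTOP+.12*AX,Rcap(-3.3))
E
```

```text
t: 3.0
tool_pos: [0.6556, -0.0002, 0.2968]
eef_rot: [0.953, -0.013, -0.301, 0.043]
contact_force: [-1.2, -1.6, -0.0]
grip_width: 1.0
finger_force: 0.0
t: 3.6
tool_pos: [0.6553, -0.0009, 0.3031]
eef_rot: [0.886, 0.355, -0.289, -0.075]
contact_force: [-0.4, -0.4, -0.8]
grip_width: 1.0
finger_force: 0.0
q [ 0.098  0.77  -0.39   1.249  0.189  1.775 -1.106] tcp [ 0.655 -0.001  0.303] f [-0.204  0.475 -0.658] t 3.7
dp [0.085 0.046 0.101]
ang [ 0.006  0.006 -3.204]
```

```bash
for i in 1; do python3 -m jog '{"dp":[[0,0,0],[0,0,0],[0,0,0],[0,0,0],[0,0,0],[0,0,0]],"angular":[[0,0,-0.2],[0,0,-1],[0,0,-1],[0,0,-1],[0,0,-1],[0,0,-1]],"fingers":[1,1,1,1,1,1]}'
python3 -m jog '{"dp":[[0,0,0],[0,0,0],[0,0,0],[0,0,0],[0,0,0],[0,0,0]],"angular":[[0,0,-0.2],[0,0,-1],[0,0,-1],[0,0,-1],[0,0,-1],[0,0,-1]],"fingers":[1,1,1,1,1,1]}'
python3 -m jog '{"dp":[[0,0,0],[0,0,0],[0,0,0],[0,0,0],[0,0,0],[0,0,0]],"angular":[[0,0,-0.2],[0,0,-1],[0,0,-1],[0,0,-1],[0,0,-1],[0,0,-1]],"fingers":[1,1,1,1,1,1]}'; done
python3 - <<'E'
from h import *
plan(CAPTOP+.06*AX,Rcap(-3.3))
E
```

```text
t: 4.3
tool_pos: [0.6554, 0.0003, 0.3022]
eef_rot: [0.683, 0.667, -0.239, -0.18]
contact_force: [0.1, 0.1, 0.5]
grip_width: 1.0
finger_force: 0.0
t: 4.9
tool_pos: [0.6554, 0.0004, 0.3021]
eef_rot: [0.375, 0.877, -0.152, -0.258]
contact_force: [-0.1, -0.0, 0.2]
grip_width: 1.002
finger_force: 0.0
t: 5.5
tool_pos: [0.6554, 0.0005, 0.3022]
eef_rot: [0.011, 0.954, -0.042, -0.296]
contact_force: [-0.4, 0.0, -1.1]
grip_width: 1.0
finger_force: 0.0
q [ 0.271  0.854 -0.793  1.232  0.374  1.854  1.038] tcp [0.655 0.001 0.302] f [ 0.141  0.566 -0.353] t 5.6
dp [-0.09   0.022  0.399]
ang [-0.004  0.004 -0.204]
```

```bash
python3 -m jog '{"dp":[[-0.04,0.01,0.15],[-0.09,0.02,0.3],[-0.09,0.02,0.4],[-0.09,0.02,0.4]],"angular":[[0,0,0],[0,0,0],[0,0,0],[0,0,0]],"fingers":[1,1,1,1]}'
python3 - <<'E'
from h import *
plan(CAPTOP-.028*AX,Rcap(-3.3))
c=C["scene"]["img"][130:260,230:390,::-1];d=C["top"]["img"][130:260,230:390,::-1]
cv2.imwrite("pics/a1.png",cv2.resize(np.hstack([d,c]),(800,325),interpolation=2))
E
```

```text
t: 6.0
tool_pos: [0.6232, -0.0025, 0.2237]
eef_rot: [0.013, 0.953, -0.043, -0.299]
contact_force: [0.0, -0.6, 0.4]
grip_width: 1.003
finger_force: 0.0
q [ 0.3    0.883 -0.792  1.389  0.396  1.694  1.004] tcp [ 0.625 -0.001  0.226] f [-0.203 -0.297 -0.204] t 6.1
dp [ 0.002 -0.001  0.44 ]
ang [-0.004  0.003 -0.204]
```

View pics/a1.png

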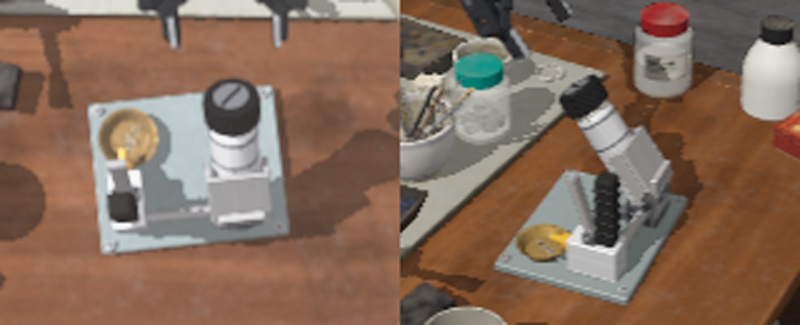

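The fingers straddle the cap line. In the top view the tips are at about (299,148) and (341,148), so their centre is about 320. The cap is at 322.5, and I'll check that against the projection.

Run:
```python
from h import *
s=manip.observe();p=s["tool_pos"]
M=R.from_quat(s["eef_rot"]).as_matrix();z=M[:,2];y=M[:,1]
for k in(-.0425,0,.0425):
  for n in C: print(k,n,proj(C[n],p-.013*z+k*y))
```

```text
-0.0425 scene [[294.496 137.068]]
-0.0425 top [[338.544 144.715]]
0 scene [[286.944 144.146]]
0 top [[319.83  144.887]]
0.0425 scene [[279.06  151.534]]
0.0425 top [[301.294 145.058]]
```

```bash
python3 -m jog '{"dp":[[0,0,0.1],[0,0,0.2],[0,0,0.3],[0,0,0.38],[0,0,0.44],[0,0,0.44],[0,0,0.44]],"angular":[[0,0,0],[0,0,0],[0,0,0],[0,0,0],[0,0,0],[0,0,0],[0,0,0]],"fingers":[1,1,1,1,1,1,1]}'
python3 -m jog '{"dp":[[0,0,0],[0,0,0],[0,0,0],[0,0,0],[0,0,0],[0,0,0],[0,0,0],[0,0,0]],"angular":[[0,0,0],[0,0,0],[0,0,0],[0,0,0],[0,0,0],[0,0,0],[0,0,0],[0,0,0]],"fingers":[0.4,0.4,0.4,0.4,0.4,0.4,0.4,0.4]}' 40
python3 - <<'E'
from h import *
plan(CAPTOP-.028*AX,Rcap(-3.3))
s=manip.observe();print(R.from_quat(s["eef_rot"]).inv().apply(s["contact_force"]),s["ft_torque"])
c=C["scene"]["img"][130:260,230:390,::-1];d=C["top"]["img"][130:260,230:390,::-1]
cv2.imwrite("pics/a2.png",cv2.resize(np.hstack([d,c]),(800,325),interpolation=2))
E
```

```text
t: 6.9
tool_pos: [0.5755, -0.007, 0.1537]
eef_rot: [0.012, 0.954, -0.042, -0.297]
contact_force: [0.6, 0.3, 0.1]
grip_width: 1.001
finger_force: 0.0
t: 7.7
tool_pos: [0.5757, -0.008, 0.1541]
eef_rot: [0.013, 0.954, -0.043, -0.297]
contact_force: [2.0, -2.9, 6.7]
grip_width: 0.617
finger_force: 41.1
q [ 0.334  0.906 -0.788  1.57   0.429  1.519  0.959] tcp [ 0.576 -0.008  0.154] f [ 2.407 -2.912  6.212] t 7.8
dp [ 0.003 -0.     0.002]
ang [-0.005  0.003 -0.203]
[ 1.381 -3.459 -6.244] [-0.562 -0.318  0.439]
```

View pics/a2.png

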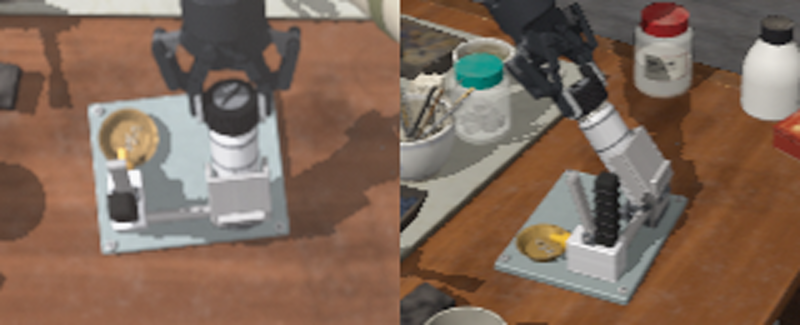

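The cap is gripped squarely, with the fingers either side of it at about (322,172). Next I turn it and advance with the thread.

```bash
python3 -m jog '{"dp":[[0,0,0.001],[0,0,0.003],[0,0,0.005],[0,0,0.007],[0,0,0.009],[0,0,0.009]],"angular":[[0,0,0.15],[0,0,0.33],[0,0,0.5],[0,0,0.75],[0,0,1],[0,0,1]],"fingers":[0.4,0.4,0.4,0.4,0.4,0.4]}'
python3 - <<'E'
from h import *
plan(CAPTOP-.028*AX,Rcap(-3.3))
s=manip.observe();r=R.from_quat(s["eef_rot"]).inv();print(r.apply(s["contact_force"]),r.apply(s["ft_torque"]))
E
```

```text
t: 8.4
tool_pos: [0.5753, -0.0067, 0.1523]
eef_rot: [0.379, 0.876, -0.153, -0.257]
contact_force: [3.9, 1.3, 1.3]
grip_width: 0.619
finger_force: 41.2
q [ 0.216  0.841 -0.553  1.583  0.305  1.444  0.317] tcp [ 0.575 -0.007  0.152] f [6.093 1.112 3.748] t 8.5
dp [-0.001 -0.009 -0.007]
ang [-0.002  0.007 -1.203]
[-1.478  2.567 -6.606] [-0.965 -0.733  0.155]
```

```bash
python3 -m jog '{"dp":[[0,0,0.001],[0,0,0.003],[0,0,0.005],[0,0,0.007],[0,0,0.009],[0,0,0.009]],"angular":[[0,0,0.15],[0,0,0.33],[0,0,0.5],[0,0,0.75],[0,0,1],[0,0,1]],"fingers":[0.4,0.4,0.4,0.4,0.4,0.4]}'
cat >> h.py <<'E'
def st():
    plan(CAPTOP-.028*AX,Rcap(-3.3))
    s=manip.observe();r=R.from_quat(s["eef_rot"]).inv();print(r.apply(s["contact_force"]),r.apply(s["ft_torque"]))
E
python3 -c "
from h import *
st()"
python3 -m jog '{"dp":[[0,0,0.001],[0,0,0.003],[0,0,0.005],[0,0,0.007],[0,0,0.009],[0,0,0.009]],"angular":[[0,0,0.15],[0,0,0.33],[0,0,0.5],[0,0,0.75],[0,0,1],[0,0,1]],"fingers":[0.4,0.4,0.4,0.4,0.4,0.4]}'
python3 -c "
from h import *
st()"
```

```text
t: 9.1
tool_pos: [0.5754, -0.0063, 0.15]
eef_rot: [0.684, 0.666, -0.238, -0.179]
contact_force: [9.5, 2.7, -1.6]
grip_width: 0.616
finger_force: 41.7
q [ 0.086  0.801 -0.317  1.595  0.183  1.39  -0.325] tcp [ 0.575 -0.006  0.15 ] f [ 9.722  1.763 -1.137] t 9.2
dp [-0.011 -0.013 -0.015]
ang [ 0.005  0.01  -2.2  ]
[ 1.835  8.588 -4.668] [-2.312  0.569  0.152]
t: 9.8
tool_pos: [0.5756, -0.007, 0.1479]
eef_rot: [0.887, 0.354, -0.287, -0.073]
contact_force: [14.3, -0.0, -5.9]
grip_width: 0.617
finger_force: 41.8
q [-0.052  0.784 -0.078  1.608  0.06   1.354 -0.965] tcp [ 0.576 -0.007  0.148] f [12.838  0.088 -5.068] t 9.9
dp [-0.019 -0.009 -0.024]
ang [ 0.013  0.011 -3.2  ]
[ 9.871  9.159 -3.03 ] [-2.304  2.638  0.184]
```

```bash
python3 -m jog '{"dp":[[0.005,0.005,0.001],[0.007,0.007,0.003],[0.007,0.007,0.005],[0.007,0.007,0.007],[0.007,0.007,0.009],[0.007,0.007,0.009]],"angular":[[0,0,0.15],[0,0,0.33],[0,0,0.5],[0,0,0.75],[0,0,1],[0,0,1]],"fingers":[0.4,0.4,0.4,0.4,0.4,0.4]}'
python3 -c "
from h import *
st()
c=C['scene']['img'][130:260,230:390,::-1];d=C['top']['img'][130:260,230:390,::-1]
cv2.imwrite('pics/a3.png',cv2.resize(np.hstack([d,c]),(800,325),interpolation=2))"
```

```text
t: 10.5
tool_pos: [0.5747, -0.0086, 0.1462]
eef_rot: [0.954, -0.012, -0.295, 0.043]
contact_force: [-0.1, -3.4, 8.0]
grip_width: 0.621
finger_force: 44.4
q [-0.192  0.793  0.166  1.62  -0.065  1.342 -1.597] tcp [ 0.574 -0.009  0.146] f [ 7.604 -4.593  4.078] t 10.6
dp [-0.019  0.    -0.034]
ang [-0.009 -0.011  3.802]
[ 4.189  4.975 -7.297] [-0.946  1.49  -1.213]
```

```bash
python3 -m jog '{"dp":[[0.001,0.002,0],[0.003,0.003,0.001],[0.003,0.003,0.001],[0.003,0.003,0.001]],"angular":[[0,0,0.1],[0,0,0.2],[0,0,0.3],[0,0,0.3]],"fingers":[0.4,0.4,0.4,0.4]}' 60
python3 -c "
from h import *
st()"
```

```text
t: 11.0
tool_pos: [0.574, -0.0089, 0.1463]
eef_rot: [0.946, -0.122, -0.289, 0.077]
contact_force: [4.5, -2.8, 7.0]
grip_width: 0.613
finger_force: 62.9
q [-0.233  0.801  0.238  1.623 -0.104  1.344 -1.782] tcp [ 0.574 -0.009  0.146] f [ 5.326 -2.696  6.782] t 11.1
dp [-0.018  0.003 -0.035]
ang [-0.006 -0.008  3.507]
[ 1.425  3.063 -8.38 ] [-0.49   0.895 -1.603]
```

View pics/a3.png

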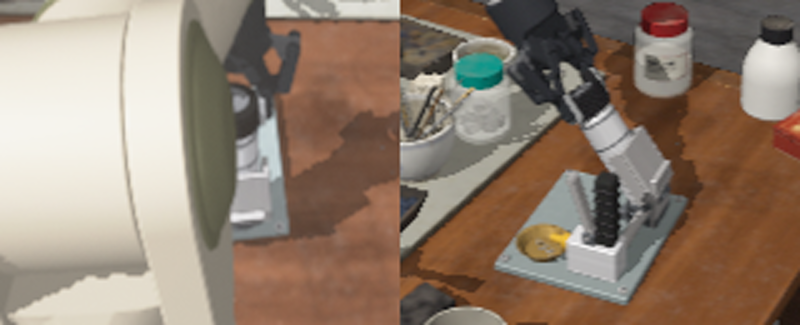

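```bash
python3 -m jog '{"dp":[[0,0,0],[0,0,0],[0,0,0],[0,0,0],[0,0,-0.1],[0,0,-0.3],[0,0,-0.5],[0,0,-0.7],[0,0,-0.9],[0,0,-0.9]],"angular":[[0,0,0],[0,0,0],[0,0,0],[0,0,0],[0,0,0],[0,0,0],[0,0,0],[0,0,0],[0,0,0],[0,0,0]],"fingers":[1,1,1,1,1,1,1,1,1,1]}'
cat >> h.py <<'E'
W=lambda *p:O+RD@np.array(p)
def Rtr(sg):
    y=RD[:,0]*sg;z=np.array([0,0,-1.]);return R.from_matrix(np.c_[np.cross(y,z),y,z])
E
python3 - <<'E'
from h import *
plan(W(.018,-.0625,.26),Rtr(1));plan(W(.018,-.0625,.26),Rtr(-1))
E
```

```text
t: 12.1
tool_pos: [0.678, 0.005, 0.2966]
eef_rot: [0.947, -0.124, -0.287, 0.076]
contact_force: [-0.0, 0.7, 0.2]
grip_width: 1.005
finger_force: 0.0
q [-0.226  0.795  0.265  1.224 -0.104  1.75  -1.797] tcp [0.675 0.005 0.293] f [-0.574 -0.157 -0.268] t 12.2
dp [-0.726 -0.334  0.581]
ang [0.684 0.456 1.462]
q [-0.226  0.795  0.265  1.224 -0.104  1.75  -1.797] tcp [0.675 0.005 0.293] f [-0.574 -0.157 -0.268] t 12.2
dp [-0.726 -0.334  0.581]
ang [-0.506  0.758 -2.4  ]
```

```bash
python3 -m jog '{"dp":[[0,0,0],[0,0,0],[0,0,0],[0,0,0],[0,0,0],[0,0,0],[0,0,0]],"angular":[[-0.03,0.05,-0.15],[-0.1,0.15,-0.48],[-0.2,0.3,-0.96],[-0.2,0.3,-0.96],[-0.2,0.3,-0.96],[-0.2,0.3,-0.96],[-0.2,0.3,-0.96]],"fingers":[1,1,1,1,1,1,1]}'
python3 - <<'E'
from h import *
plan(W(.018,-.0625,.26),Rtr(-1))
E
```

```text
t: 12.9
tool_pos: [0.6734, 0.0048, 0.2926]
eef_rot: [0.943, 0.265, -0.197, 0.05]
contact_force: [-0.2, -0.6, 0.1]
grip_width: 1.0
finger_force: 0.0
q [-0.195  0.659  0.064  1.394  0.112  1.473 -1.197] tcp [0.674 0.005 0.292] f [ 0.153 -0.735 -0.4  ] t 13.0
dp [-0.368 -0.845  0.344]
ang [-0.31   0.458 -1.444]
```

```bash
python3 -m jog '{"dp":[[-0.03,-0.07,0.03],[-0.1,-0.2,0.08],[-0.18,-0.4,0.15],[-0.25,-0.58,0.2],[-0.25,-0.58,0.2],[-0.25,-0.58,0.2],[-0.25,-0.58,0.2]],"angular":[[-0.03,0.05,-0.15],[-0.1,0.15,-0.48],[-0.2,0.3,-0.96],[-0.2,0.3,-0.96],[-0.2,0.3,-0.96],[-0.2,0.3,-0.96],[-0.2,0.3,-0.96]],"fingers":[1,1,1,1,1,1,1]}'
python3 - <<'E'
from h import *
plan(W(.018,-.0625,.22),Rtr(-1))
E
```

```text
t: 13.7
tool_pos: [0.5613, 0.0712, 0.277]
eef_rot: [0.79, 0.609, -0.072, 0.016]
contact_force: [-0.3, 0.4, -0.1]
grip_width: 1.002
finger_force: 0.0
q [-0.143  0.413 -0.186  1.835  0.178  1.033 -0.681] tcp [0.562 0.072 0.277] f [-0.282  0.334 -0.249] t 13.8
dp [ 0.106 -0.293  0.291]
ang [-0.11   0.154 -0.487]
```

```bash
python3 -m jog '{"dp":[[0.03,-0.1,0.1],[0.11,-0.29,0.2],[0.11,-0.29,0.29],[0.11,-0.29,0.29],[0.11,-0.29,0.29],[0.11,-0.29,0.29]],"angular":[[-0.03,0.05,-0.15],[-0.11,0.154,-0.487],[-0.11,0.154,-0.487],[-0.11,0.154,-0.487],[-0.11,0.154,-0.487],[-0.11,0.154,-0.487]],"fingers":[1,1,1,1,1,1]}'
python3 - <<'E'
from h import *
plan(W(.018,-.0625,.115),Rtr(-1))
s=manip.observe();M=R.from_quat(s["eef_rot"]).as_matrix()
for k in(-.0425,.0425):
  for n in C: print(k,n,proj(C[n],s["tool_pos"]-.013*M[:,2]+k*M[:,1]))
im=C["scene"]["img"][130:260,230:390,::-1];d=C["top"]["img"][130:260,230:390,::-1]
cv2.imwrite("pics/b1.png",cv2.resize(np.hstack([d,im]),(800,325),interpolation=2))
E
```

```text
t: 14.4
tool_pos: [0.5078, 0.1018, 0.2209]
eef_rot: [0.662, 0.749, 0.001, 0.0]
contact_force: [-0.5, -0.4, 0.4]
grip_width: 1.0
finger_force: 0.0
q [-0.064  0.382 -0.325  2.068  0.182  0.716 -0.38 ] tcp [0.507 0.102 0.221] f [ 0.408  0.629 -0.128] t 14.5
dp [-0.006 -0.012  0.529]
ang [ 0.002 -0.001  0.002]
-0.0425 scene [[321.212 175.821]]
-0.0425 top [[275.559 217.947]]
0.0425 scene [[291.837 169.36 ]]
0.0425 top [[271.943 180.696]]
```

View pics/b1.png

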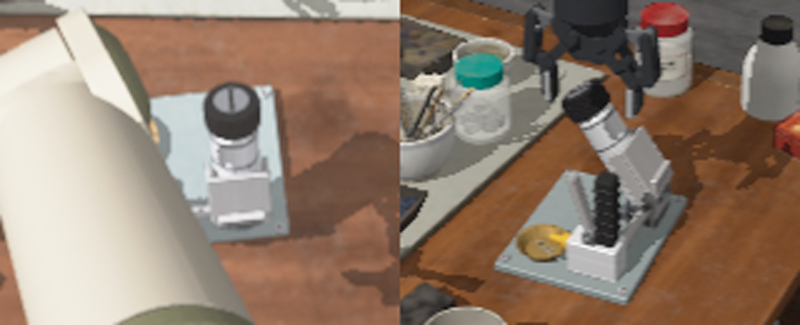

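The cap slot has turned from its tilted start to upright, about 2.5 rad clockwise, and the torque stalled against the stop. The cap is therefore home. The gripper is above the trigger and grip, so I descend.

```bash
python3 -m jog '{"dp":[[0,-0.01,0.1],[0,-0.01,0.22],[0,-0.01,0.34],[0,-0.01,0.44],[0,-0.01,0.53],[0,-0.01,0.53]],"angular":[[0,0,0],[0,0,0],[0,0,0],[0,0,0],[0,0,0],[0,0,0]],"fingers":[1,1,1,1,1,1]}' 30
python3 - <<'E'
from h import *
plan(W(.0275,-.0625,.115),Rtr(-1))
im=C["scene"]["img"][150:250,250:350,::-1]
cv2.imwrite("pics/b2.png",cv2.resize(im,(500,500),interpolation=2))
E
```

```text
t: 15.1
tool_pos: [0.504, 0.1015, 0.1128]
eef_rot: [0.661, 0.75, -0.001, -0.001]
contact_force: [-0.3, -0.3, 0.1]
grip_width: 0.996
finger_force: 0.0
q [-0.131  0.536 -0.25   2.169  0.284  0.465 -0.475] tcp [0.505 0.102 0.115] f [0.921 0.845 0.037] t 15.2
dp [-0.006 -0.045 -0.002]
ang [ 0.001 -0.001  0.005]
```

View pics/b2.png

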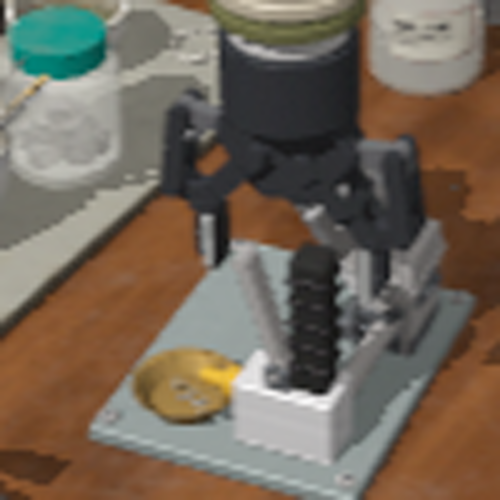

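Run:
```python
from h import *
s=manip.observe();M=R.from_quat(s["eef_rot"]).as_matrix()
for k in(-.0465,.0465): print(proj(C["scene"],s["tool_pos"]-.013*M[:,2]+k*M[:,1]))
for p in((-.0075,-.0625,.137),(.0335,-.0625,.149)): print(proj(C["scene"],W(*p)))
```

```text
[[323.226 208.492]]
[[292.557 201.034]]
[[299.385 199.944]]
[[312.86  199.693]]
```

```bash
python3 -m jog '{"dp":[[-0.006,0,0],[-0.006,-0.01,0],[-0.006,-0.02,0],[-0.006,-0.03,0],[-0.006,-0.045,0],[-0.006,-0.045,0],[-0.006,-0.045,0],[-0.006,-0.045,0]],"angular":[[0,0,0],[0,0,0],[0,0,0],[0,0,0],[0,0,0],[0,0,0],[0,0,0],[0,0,0]],"fingers":[0.3,0.3,0.3,0.3,0.3,0.3,0.3,0.3]}' 30
python3 - <<'E'
from h import *
plan(W(.0275,-.0625,.115),Rtr(-1))
s=manip.observe();r=R.from_quat(s["eef_rot"]).inv();print(r.apply(s["contact_force"]),s["finger_force"],s["grip_width"])
im=C["scene"]["img"][150:250,250:350,::-1]
cv2.imwrite("pics/b3.png",cv2.resize(im,(500,500),interpolation=2))
E
```

```text
t: 16.1
tool_pos: [0.4963, 0.099, 0.1151]
eef_rot: [0.661, 0.75, 0.001, 0.001]
contact_force: [2.2, -1.7, 8.5]
grip_width: 0.405
finger_force: 33.9
q [-0.132  0.528 -0.248  2.19   0.287  0.451 -0.479] tcp [0.496 0.099 0.115] f [ 2.161 -1.457  8.67 ] t 16.2
dp [ 0.003 -0.001  0.001]
ang [ 0.004 -0.001  0.004]
[-1.71   1.984 -8.666] 33.86939585208893 0.4070739068091168
```

View pics/b3.png

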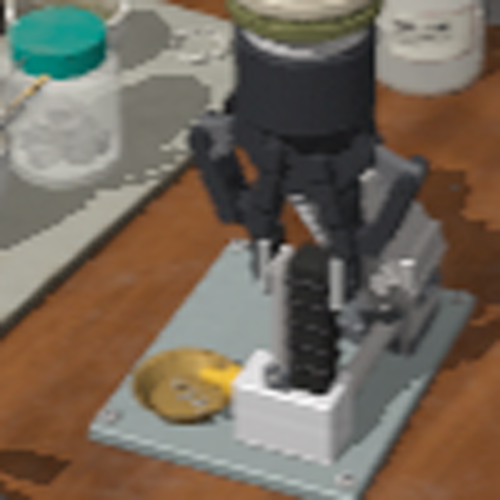

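The trigger now stands upright, parallel to the grip, at about (282,330) in the crop. The measured width matches 36 mm, allowing for the same bias seen on the cap. I'll squeeze a little firmer, hold, then let go.

```bash
python3 -m jog '{"dp":[[0,0,0],[0,0,0],[0,0,0],[0,0,0],[0,0,0],[0,0,0],[0,0,0],[0,0,0],[0,0,0],[0,0,0]],"angular":[[0,0,0],[0,0,0],[0,0,0],[0,0,0],[0,0,0],[0,0,0],[0,0,0],[0,0,0],[0,0,0],[0,0,0]],"fingers":[0.3,0.3,0.3,0.3,0.3,0.3,0.3,0.3,0.3,0.3]}' 50
python3 -m jog '{"dp":[[0,0.01,0],[0,0.02,0],[0,0.03,0],[0,0.04,0],[0,0.045,0],[0,0.045,0],[0,0.045,0],[0,0.045,0],[0,0.045,0],[0,0.045,0]],"angular":[[0,0,0],[0,0,0],[0,0,0],[0,0,0],[0,0,0],[0,0,0],[0,0,0],[0,0,0],[0,0,0],[0,0,0]],"fingers":[1,1,1,1,1,1,1,1,1,1]}'
python3 -m jog '{"dp":[[0,0,-0.1],[0,0,-0.25],[0,0,-0.45],[0,0,-0.65],[0,0,-0.85],[0,0,-1],[0,0,-1],[0,0,-1]],"angular":[[0,0,0],[0,0,0],[0,0,0],[0,0,0],[0,0,0],[0,0,0],[0,0,0],[0,0,0]],"fingers":[1,1,1,1,1,1,1,1]}'
python3 - <<'E'
from h import *
im=C["scene"]["img"][130:260,230:390,::-1];d=C["top"]["img"][130:260,230:390,::-1]
cv2.imwrite("pics/c1.png",cv2.resize(np.hstack([d,im]),(800,325),interpolation=2))
E
```

```text
t: 17.2
tool_pos: [0.496, 0.0989, 0.1152]
eef_rot: [0.661, 0.75, 0.001, 0.0]
contact_force: [0.5, -1.6, 11.6]
grip_width: 0.395
finger_force: 49.4
t: 18.2
tool_pos: [0.5044, 0.1003, 0.1144]
eef_rot: [0.661, 0.751, 0.001, -0.0]
contact_force: [0.2, 0.2, 0.1]
grip_width: 0.999
finger_force: 0.0
t: 19.0
tool_pos: [0.5042, 0.0998, 0.3146]
eef_rot: [0.661, 0.751, 0.001, 0.0]
contact_force: [-0.7, 0.6, 0.2]
grip_width: 0.998
finger_force: 0.0
```

View pics/c1.png

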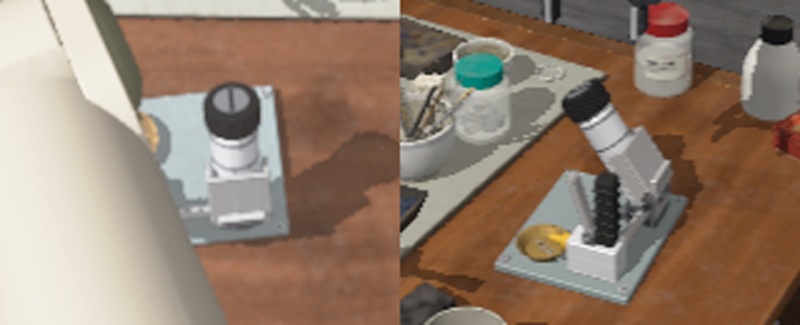

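The trigger has sprung back to its leaning rest position at about (575,190) in the crop. The cap slot is unchanged, and the arm is clear.

```bash
python3 -c "
from cell import manip
print(manip.sign_off())"
```

```text
the job is handed in; nothing more can be done
None
```

I screwed the cap clockwise until it stalled against its stop, then squeezed the trigger fully, held it for over a second and let it spring back; the job is handed in at about 19 s, with the arm clear and no contact with the other things seen.

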